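# Sort storage tins through the tin gauge

## Robot

A 6-joint arm with a two-finger parallel gripper is mounted at the origin on the work surface. World frame = base frame: x ahead of the robot, y to its left, z up, the work surface at z = 0. Lengths are in mm, angles in degrees, forces in N, time in s.
With the tool pointing down it reaches from about 325 to 875 mm from the base axis. Payload 4.4 kg.
Tool frame: the origin (TCP) lies between the finger pads; the fingertips stand 22 mm ahead of it and the grasp point (between the pads) lies 3 mm ahead of it; z points along the fingers, y is the line along which they close (so a half turn about z gives the same grasp; the last joint's range is limited). The gripper opens to 85 mm and grips with 20 to 120 N. Pads are 22 mm wide; open, the fingers measure 114 mm over their backs; the gripper's body (76 mm by 85 mm) begins 54 mm behind the grasp point. The pads swing forward as they close: fully open they stand 13 mm farther back than shut.
Start: joints at [-75.201, 11.837, 88.321, -0, 79.842, -8.623], TCP at [228.556, -527.627, 253.282] pointing down, gripper open.
Joint ranges: [-156.59, 156.59], [-49.26, 127.26], [12.9, 141.05], [-63.56, 243.56], [4.71, 150.69], [-161.64, 161.64]. Speed limits (degrees/s): [159.86, 159.86, 180, 180, 180, 180].

## Interface

Orientations are given as a 3x3 rotation matrix whose columns are the frame's x, y, z axes.
In Python, from station import readout, cams, job gives the robot as it stands.
- The arm moves only by the tool apply_moves, never from a script. Its argument "targets" is a list of rows, each an object with "delta_rot": the turn, a rotation vector about the tool's x, y, z in degrees, a list of three; "travel": the shift along the tool's x, y, z in cm, a list of three; "jaw": the finger opening in cm, from 0 to 8.54. A call has 1 to 20 rows; each row shifts and turns the commanded pose from where the row before left it, along the tool's axes as they then stand; what a row does not reach is not made up. A row lasts 1/8 s, in which the tool goes at most 62.5 mm and 10.7 degrees, less where a joint would pass 70% of its speed; a pose out of reach is approached as far as the arm can. A call is refused whole if a number of a shift passes 6.25 or a number of a turn 10.7, either way. A call with a gripper value outside its range is refused whole. The fingers move at their own pace and stop on an object; "squeeze" is the grip in N (left out, the last holds). Time passes only in rows, so rows that do not move let the fingers close. It gives the time, the measured TCP pose, the force, the opening and the grip force at its end, in the units of the state.
- readout.get_state(): the state, without advancing time (a new reading comes with each control period).
- cams.capture(name): name is "scene" or "side" or "wrist"; returns a dict with "image" (384x512x3 uint8, red, green, blue), "range_z" (384x512 float32, mm along the optical axis (not along the pixel's ray), 0 where there is no reading), "camera_matrix" (3x3 intrinsics, pixels), "rvec" (rotation vector, rad) and "tvec" (3), from world to camera coordinates, as OpenCV has them; the wrist camera has in their place "mount" (4x4, takes a point from camera to tool coordinates, whose origin is the TCP and whose axes are the flange's). Camera axes: x right, y down, z forward; pixel columns grow to the right and rows downward; lengths in mm; the calibration is good to about 2 mm. A picture is of the moment at which its call begins: read the wrist's pose just before it.
- job.hand_in(): hands the job in; it is judged then, once.
The state is a dict: "time": time; "q": joint angles; "qd": joint speeds; "tau": joint torques, N m; "tool_pos": TCP position; "ee_rot": TCP orientation; "contact_force": force on the tool from outside, world axes, zero at the start; "moment": the same for the moment, N m; "gripper_width": finger opening in mm; "finger_force": force on a finger pad.
Only numpy, scipy, OpenCV 4.12 (cv2) and the standard library are available. Lean on these libraries where they do the work, as an engineer would, in place of code of your own. Each camera call takes 0.05 s, during which the arm holds its last target. There are 200 camera calls.

## Task

Three look-alike storage tins stand on the worktop at the entry side of the tin gauge, two low dark steel rails set to the width of a pull-out rack. Sort them by sliding them along the worktop, without lifting them or tipping them over: push each tin that fits through the gap between the rails until it stands clear of them on the other side, and push each tin that is too wide to go through onto the blue mat. Take no tin round the ends of the rails, leave everything else alone, and let go with all the tins standing still.

Things in the scene. Friction and masses are not known exactly. Their poses are not given: they have to be found in the camera images.
- tin_a: one of three look-alike white storage tins with black lids and a grey band, upright round cylinders 80 mm high, about 0.3 kg; their diameters lie between 54 and 66 mm, differ by several mm, and are not told for each tin. Origin: centre of the underside, z up
- tin_b: one of three look-alike white storage tins with black lids and a grey band, upright round cylinders 80 mm high, about 0.3 kg; their diameters lie between 54 and 66 mm, differ by several mm, and are not told for each tin. Origin: centre of the underside, z up
- tin_c: one of three look-alike white storage tins with black lids and a grey band, upright round cylinders 80 mm high, about 0.3 kg; their diameters lie between 54 and 66 mm, differ by several mm, and are not told for each tin. Origin: centre of the underside, z up
- gauge_near: near dark steel rail of the gauge, fixed, 22 mm high. Origin on the worktop, mid of its straight gap face; x points across the gap to the far rail, y back along the lane to the entry side: tins pass towards -y. Gap face: y -20 to +20 mm; to y +50 it flares away at 45 degrees (to x -30), then a fence at y 50 to 58 runs out to x -110
- gauge_far: far dark steel rail of the gauge, fixed, 22 mm high, mirror image of the near rail (fence 30 mm shorter), same axis directions. Origin on the worktop, mid of its gap face: its distance from gauge_near's origin is the clear gap, 56 to 64 mm, set differently each time
- mat: flat blue mat on the worktop, left of the gauge, 130 mm (its x) by 200 mm (its y), under 2 mm thick and no obstacle to sliding; origin at its centre
- mug: white mug, 76 mm across, 85 mm high, a bystander to leave alone; origin at its underside
- egg_cup: blue egg cup, 44 mm across, 55 mm high, a bystander to leave alone; origin at its underside
- jam_jar: amber jam jar with red cap, 64 mm across, 90 mm high, a bystander to leave alone; origin at its underside
- spatula: black spatula lying flat, a bystander to leave alone; origin at its underside
- soap: green soap bottle, 56 mm across, 170 mm high, a bystander to leave alone; origin at its underside
- salt_mill: dark wooden mill, 48 mm across, 105 mm high, a bystander to leave alone; origin at its underside
There are look-alikes about, which are no part of the job. What is shaped like the gauge_far but yellow is not meant. Leave any green look-alike of the tin_a alone.

How it is judged (in metres and radians):
On the way:
1. a tin stands between the rails, sliding through the gap (((x of tin_a in the frame of gauge_near between 0.01 and 0.055 m and y of tin_a in the frame of gauge_near between -0.016 and 0.016 m) or (x of tin_b in the frame of gauge_near between 0.01 and 0.055 m and y of tin_b in the frame of gauge_near between -0.016 and 0.016 m) or (x of tin_c in the frame of gauge_near between 0.01 and 0.055 m and y of tin_c in the frame of gauge_near between -0.016 and 0.016 m))), for 0.03 s.
At the end, for the whole second after the job is handed in: all tins upright (within 0.08 rad), on the worktop and at rest; each tin narrower than the gap is past the straight gap faces on the -y side (3 mm grace), each wider one has its centre over the mat; a tin with under 1.5 mm of clearance may be in either place (((x of gauge_far in the frame of gauge_near above 0.059 m and y of tin_a in the frame of gauge_near between -0.35 and -0.047 m and x of tin_a in the frame of gauge_near between -0.2 and 0.26 m) or (x of gauge_far in the frame of gauge_near below 0.0615 m and x of tin_a in the frame of mat between -0.065 and 0.065 m and y of tin_a in the frame of mat between -0.1 and 0.1 m)) and angle between each of tin_a, tin_b, tin_c's own z axis and vertical below 0.08 rad and height (world z) of each of tin_a, tin_b, tin_c below 0.006 m and linear speed of each of tin_a, tin_b, tin_c below 0.02 m/s and ((x of gauge_far in the frame of gauge_near above 0.065 m and y of tin_b in the frame of gauge_near between -0.35 and -0.05 m and x of tin_b in the frame of gauge_near between -0.2 and 0.26 m) or (x of gauge_far in the frame of gauge_near below 0.0675 m and x of tin_b in the frame of mat between -0.065 and 0.065 m and y of tin_b in the frame of mat between -0.1 and 0.1 m)) and ((x of gauge_far in the frame of gauge_near above 0.053 m and y of tin_c in the frame of gauge_near between -0.35 and -0.044 m and x of tin_c in the frame of gauge_near between -0.2 and 0.26 m) or (x of gauge_far in the frame of gauge_near below 0.0555 m and x of tin_c in the frame of mat between -0.065 and 0.065 m and y of tin_c in the frame of mat between -0.1 and 0.1 m))); the robot touches nothing.
It fails at once if a tin is lifted more than 20 mm off the worktop (height (world z) of any of tin_a, tin_b, tin_c above 0.02 m).
It fails at once if a tin is tipped over (more than 0.5 rad) (angle between any of tin_a, tin_b, tin_c's own z axis and vertical above 0.5 rad).
It fails at once if a tin is taken round the end of a rail or over it instead of through the gap ((y of tin_a in the frame of gauge_near between -0.02 and 0.03 m and (x of tin_a in the frame of gauge_near below -0.02 m or x of tin_a in the frame of gauge_near above 0.09 m)) or (y of tin_b in the frame of gauge_near between -0.02 and 0.03 m and (x of tin_b in the frame of gauge_near below -0.02 m or x of tin_b in the frame of gauge_near above 0.09 m)) or (y of tin_c in the frame of gauge_near between -0.02 and 0.03 m and (x of tin_c in the frame of gauge_near below -0.02 m or x of tin_c in the frame of gauge_near above 0.09 m))).
It fails at once if a bystander is moved more than 30 mm (distance of any of mug, egg_cup, jam_jar, spatula, soap, salt_mill from where it was at the start of the episode above 0.03 m).
It also fails if it takes over 72 s, if anything falls off the work surface, if the arm or the gripper's body presses on something with over 40 N, if the wrist force passes 120 N, or if a joint passes its speed limit or range.

## Working session

There is one attempt and no reset: what is moved stays moved. The work goes in short steps, Python scripts to look and compute and a tool call to move; the robot and the scene stay as the last step left them, time stands still between calls to the robot, and variables do not carry over. Pictures are saved under pics/ and viewed, at most 10 in all, crops included, and the job is handed in when it is done.

Besides the shell and the picture viewer there is one more tool, called after ">>>" as name(argument=value, ...), one argument or row to a line, values as JSON. apply_moves: Moves the arm, as the interface text tells. Its arguments: {"type":"object","properties":{"targets":{"type":"array","items":{"type":"object","properties":{"delta_rot":{"type":"array","items":{"type":"number"}},"travel":{"type":"array","items":{"type":"number"}},"jaw":{"type":"number"}}}},"squeeze":{"type":"number"}},"required":["targets"]}

```bash
mkdir -p pics; ls
cat > h.py <<'E'
import numpy as np,cv2
from station import readout,cams,job
def cap(n,save=None):
    d=cams.capture(n)
    if save: cv2.imwrite('pics/'+save,d['image'][:,:,::-1])
    return d
def pose(d):
    R=cv2.Rodrigues(np.array(d['rvec'],float))[0]; return R,np.array(d['tvec'],float).ravel()
def cloud(d):
    R,t=pose(d);K=np.array(d['camera_matrix']);z=d['range_z'].astype(float)
    v,u=np.mgrid[:z.shape[0],:z.shape[1]]
    p=np.stack([(u-K[0,2])/K[0,0]*z,(v-K[1,2])/K[1,1]*z,z],-1)
    w=(p-t)@R; w[z<=0]=np.nan; return w
def ray(d,uv,h):
    R,t=pose(d);K=np.array(d['camera_matrix']);uv=np.atleast_2d(uv).astype(float)
    r=np.c_[uv,np.ones(len(uv))]@np.linalg.inv(K).T@R; c=-R.T@t
    return c+r*((h-c[2])/r[:,2])[:,None]
E
python3 - <<'E'
from h import *
a=cap('scene','s.png');b=cap('side','d.png')
for d in(a,b):
    R,t=pose(d);print(-R.T@t,R[2])
s=readout.get_state();print(s['time'],s['tool_pos'],s['ee_rot'],s['contact_force'])
np.savez('f.npz',a=cloud(a),ia=a['image'],b=cloud(b),ib=b['image'])
E
```

```text
pics
[1422.72147927  299.52723899  720.41865549] [-0.75605864 -0.26206451 -0.59974789]
[  318.10072413 -1177.06962526  1045.65603366] [ 0.15412687  0.74734498 -0.64631292]
0.1 [ 228.36771828 -526.99532715  252.19774259] [[ 9.17615796e-01  3.97468174e-01 -5.49709383e-04]
 [ 3.97468429e-01 -9.17613534e-01  2.06158948e-03]
 [ 3.14995436e-04 -2.11023920e-03 -9.99997724e-01]] [ 0.01951448 -0.2756687  -0.27686804]
```

View pics/s.png

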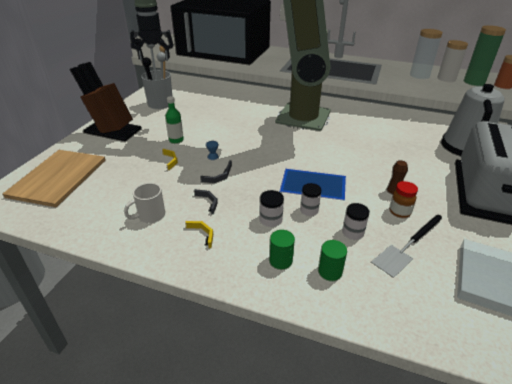

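View pics/d.png

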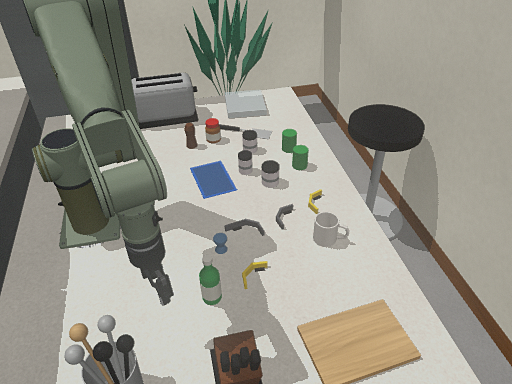

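The scene view shows three white tins with black lids at (271,207), (311,198) and (356,220). The dark rails are at (215,175) and (207,199), with the mat at (313,183). The yellow rails at (170,158) and (203,232) and the green tins at (282,249) and (332,260) are look-alikes. I'll measure next.

Run:
```python
from h import *
f=np.load('f.npz')
for k in 'ab':
    P=f[k];I=f['i'+k].astype(int);hsv=cv2.cvtColor(f['i'+k],cv2.COLOR_RGB2HSV).astype(int)
    x,y,z=P[...,0],P[...,1],P[...,2]
    ok=(x>250)&(x<950)&(abs(y)<700)
    def rep(n,m,amin=15):
        c,l,st,ce=cv2.connectedComponentsWithStats(m.astype(np.uint8))
        for i in range(1,c):
            if st[i,4]>=amin:
                q=P[l==i];print(k,n,ce[i].round(),st[i,4],'min',np.nanpercentile(q,3,0).round(),'max',np.nanpercentile(q,97,0).round(),'mean',q.mean(0).round())
    rep('tall',ok&(z>30)&(z<200))
    rep('lid',ok&(z>72)&(z<90)&(I.max(-1)<70))
    rep('rail',ok&(z>6)&(z<30)&(I.max(-1)<90)&(x<760)&(y<150))
    m=ok&(hsv[...,0]>105)&(hsv[...,0]<125)&(hsv[...,1]>150)&(abs(z)<8)
    rep('mat',m,100)
    if m.any():
        q=P[m][:,:2].astype(np.float32);print(cv2.minAreaRect(q))
```

```text
a tall [107. 107.] 1567 min [ 345. -698.   40.] max [ 430. -594.  180.] mean [ 402. -639.  112.]
a tall [173. 119.] 494 min [ 351. -416.   34.] max [ 388. -372.  168.] mean [ 373. -390.   93.]
a tall [489. 172.] 3523 min [262. 577.  40.] max [444. 672. 183.] mean [392. 614. 126.]
a tall [211. 146.] 113 min [ 400. -240.   34.] max [ 438. -203.   56.] mean [ 422. -220.   49.]
a tall [402. 188.] 927 min [394. 371.  33.] max [521. 435. 103.] mean [471. 401.  71.]
a tall [146. 199.] 889 min [ 716. -290.   32.] max [ 811. -219.   84.] mean [ 760. -256.   61.]
a tall [310. 195.] 432 min [558. 138.  33.] max [604. 187.  80.] mean [590. 163.  64.]
a tall [271. 204.] 616 min [628.  40.  33.] max [686. 100.  81.] mean [666.  72.  66.]
a tall [356. 217.] 594 min [603. 268.  33.] max [655. 322.  80.] mean [638. 295.  65.]
a tall [281. 245.] 695 min [768. 115.  34.] max [820. 169.  81.] mean [803. 143.  66.]
a tall [332. 256.] 751 min [760. 236.  33.] max [813. 290.  81.] mean [795. 264.  67.]
a tall [479. 277.] 23 min [688. 587.  30.] max [726. 595.  31.] mean [709. 591.  31.]
a lid [111. 116.] 1
[... 2896 characters left out ...]
4.] max [596. 166.  83.] mean [583. 146.  78.]
b lid [263. 165.] 16 min [619.  57.  73.] max [644.  98.  80.] mean [628.  77.  78.]
b rail [285. 209.] 36 min [ 631. -130.    7.] max [684. -98.  20.] mean [ 660. -107.   15.]
b rail [280. 223.] 24 min [ 617. -182.    6.] max [ 631. -140.   19.] mean [ 623. -165.   13.]
b rail [243. 225.] 166 min [ 444. -192.    6.] max [ 556. -131.   24.] mean [ 501. -147.   15.]
b rail [215. 366.] 145 min [ 326. -658.   10.] max [ 335. -569.   18.] mean [ 331. -614.   14.]
b mat [211. 184.] 143 min [373.  43.  -4.] max [513. 235.   5.] mean [435. 115.   1.]
((441.91436767578125, 143.12982177734375), (126.64468383789062, 204.90737915039062), 8.611217498779297)
```

>>> apply_moves(
  targets=[
    {"delta_rot": [0,0,7.8],"travel": [0,0,-3]},
    {"delta_rot": [0,0,7.8],"travel": [0,0,-3]},
    {"delta_rot": [0,0,7.8],"travel": [0,0,-3]},
    {"travel": [4,-4.3,0]},
    {"travel": [4,-4.3,0]},
    {"travel": [4,-4.3,0]},
    {"travel": [4,-4.3,0]},
    {"travel": [4,-4.3,0]},
    {"travel": [4,-4.3,0]},
    {"travel": [4,-4.3,0]},
    {"travel": [4,-4.3,0]},
    {"travel": [2,-2,0]},
    {"travel": [0,0,0]},
    {"travel": [0,0,0]},
  ],
)

```text
$.targets[0]: bad value
```

```bash
cat >> h.py <<'E'
def wcap(save=None):
    s=readout.get_state();d=cap('wrist',save);M=np.array(d['mount'],float)
    R=np.array(s['ee_rot']);Rw=R@M[:3,:3];c=R@M[:3,3]+np.array(s['tool_pos'])
    d['rvec']=cv2.Rodrigues(Rw.T)[0];d['tvec']=-Rw.T@c
    return s,d
E
python3 - <<'E'
from h import *
s,d=wcap('w1.png');print(s['time'],s['tool_pos'],s['ee_rot'],s['q']);print(d['mount'])
E
```

```text
0.1 [ 228.36771828 -526.99532715  252.19774259] [[ 9.17615796e-01  3.97468174e-01 -5.49709383e-04]
 [ 3.97468429e-01 -9.17613534e-01  2.06158948e-03]
 [ 3.14995436e-04 -2.11023920e-03 -9.99997724e-01]] [-7.52026250e+01  1.18823128e+01  8.83984124e+01 -2.87860352e-04
  7.98415220e+01 -8.62260703e+00]
[[-6.87590677e-04 -9.49165117e-01 -3.14777871e-01  8.06845789e+01]
 [ 9.99999604e-01 -8.30708988e-04  3.20510428e-04  1.01461427e+00]
 [-5.65706124e-04 -3.14777526e-01  9.49165312e-01 -1.20622051e+02]
 [ 0.00000000e+00  0.00000000e+00  0.00000000e+00  1.00000000e+00]]
```

View pics/w1.png

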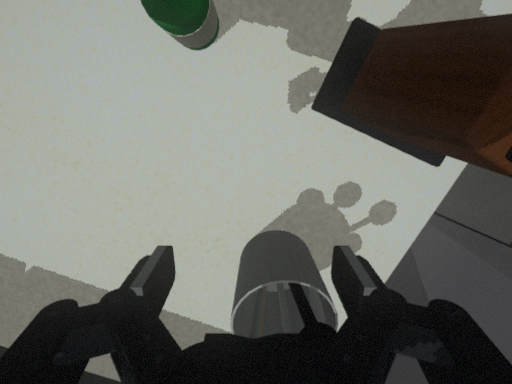

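The move was refused, probably because every row needs all its fields. The picture still shows the start pose: utensils below, soap bottle at top left. I'll resend with every field filled in.

>>> apply_moves(
  targets=[
    {"delta_rot": [0,0,7.8],"travel": [0,0,-3],"jaw": 8.5},
    {"delta_rot": [0,0,7.8],"travel": [0,0,-3],"jaw": 8.5},
    {"delta_rot": [0,0,7.8],"travel": [0,0,-3],"jaw": 8.5},
    {"delta_rot": [0,0,0],"travel": [4,-4.3,0],"jaw": 8.5},
    {"delta_rot": [0,0,0],"travel": [4,-4.3,0],"jaw": 8.5},
    {"delta_rot": [0,0,0],"travel": [4,-4.3,0],"jaw": 8.5},
    {"delta_rot": [0,0,0],"travel": [4,-4.3,0],"jaw": 8.5},
    {"delta_rot": [0,0,0],"travel": [4,-4.3,0],"jaw": 8.5},
    {"delta_rot": [0,0,0],"travel": [4,-4.3,0],"jaw": 8.5},
    {"delta_rot": [0,0,0],"travel": [4,-4.3,0],"jaw": 8.5},
    {"delta_rot": [0,0,0],"travel": [4,-4.3,0],"jaw": 8.5},
    {"delta_rot": [0,0,0],"travel": [2,-2,0],"jaw": 8.5},
    {"delta_rot": [0,0,0],"travel": [0,0,0],"jaw": 8.5},
    {"delta_rot": [0,0,0],"travel": [0,0,0],"jaw": 8.5},
  ],
)

```text
time: 1.9
tool_pos: [567.9, -163.9, 342.9]
ee_rot: [[1.0, 0.0, -0.001], [0.0, -1.0, -0.0], [-0.001, 0.0, -1.0]]
contact_force: [-0.7, -0.5, -0.2]
gripper_width: 85.3
finger_force: 0.0
```

Run:
```python
from h import *
s,d=wcap('w2.png');print(s['time'],s['tool_pos'],s['ee_rot'])
import pickle;pickle.dump((s,d),open('w2.p','wb'))
```

```text
1.9 [ 567.88206737 -163.89330944  342.85068464] [[ 9.99999310e-01  1.21836793e-04 -1.16814896e-03]
 [ 1.21662114e-04 -9.99999981e-01 -1.49604632e-04]
 [-1.16816717e-03  1.49462409e-04 -9.99999307e-01]]
```

View pics/w2.png

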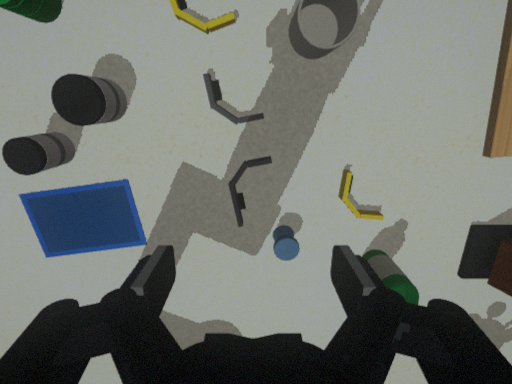

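The wrist view shows the far dark rail at (232,100) and the near dark rail at (250,185), with the yellow look-alikes apart. Two tins are at top left, at (85,98) and (30,153). I'll measure the gap here.

```bash
cat > gauge.py <<'E'
from h import *
def measure(d):
    P=cloud(d);I=d['image'].astype(int);x,y,z=P[...,0],P[...,1],P[...,2]
    m=(z>17)&(z<28)&(I.max(-1)-I.min(-1)<40)&(x>420)&(x<720)&(y<-70)&(y>-230)
    c,l,st,ce=cv2.connectedComponentsWithStats(m.astype(np.uint8))
    out=[]
    for i in range(1,c):
        if st[i,4]<60: continue
        q=P[l==i];print(ce[i].round(),st[i,4],'z',np.median(q[:,2]).round(1),q.min(0).round(),q.max(0).round())
        out.append(q)
    return out
E
python3 - <<'E'
from gauge import *
import pickle
s,d=pickle.load(open('w2.p','rb'));print(d['camera_matrix'])
qs=measure(d)
for q in qs:
    h=cv2.convexHull(q[:,:2].astype(np.float32)).squeeze();a=cv2.approxPolyDP(h,4,True).squeeze();print(a.round(0).tolist())
    # end with min y: straight section
    for j in range(2):pass
    s_=q[q[:,1]<q[:,1].min()+38]
    for e in (np.min,np.max):
        ys=np.arange(s_[:,1].min()+3,s_[:,1].min()+33,3);v=[e(s_[abs(s_[:,1]-t)<2][:,0]) for t in ys];print(np.polyfit(ys-ys[0],v,1).round(3),ys[0].round(),np.round(v))
P=cloud(d);I=d['image'].astype(int)
m=(P[...,2]>70)&(P[...,2]<86)&(P[...,1]>-20)&(I.max(-1)<70)
c,l,st,ce=cv2.connectedComponentsWithStats(m.astype(np.uint8))
for i in range(1,c):
    if st[i,4]>100:
        q=P[l==i];print('lid',st[i,4],cv2.minEnclosingCircle(q[:,:2].astype(np.float32)),cv2.minAreaRect(q[:,:2].astype(np.float32)),np.median(q[:,2]))
E
```

```text
[[274.18867388   0.         252.73720386]
 [  0.         274.18867388 193.02016212]
 [  0.           0.           1.        ]]
[226. 106.] 494 z 22.2 [ 616. -181.   17.] [688. -91.  25.]
[243. 185.] 482 z 22.0 [ 439. -195.   17.] [ 562. -123.   25.]
[[688.0, -92.0], [640.0, -101.0], [616.0, -137.0], [625.0, -181.0], [688.0, -98.0]]
[-1.77000e-01  6.23829e+02] -178.0 [624. 624. 622. 622. 622. 621. 621. 621. 619. 619.]
[-1.8800e-01  6.3134e+02] -178.0 [631. 631. 630. 630. 630. 628. 628. 627. 627. 627.]
[[562.0, -193.0], [554.0, -151.0], [517.0, -123.0], [439.0, -139.0], [441.0, -146.0], [554.0, -195.0]]
[-2.01000e-01  5.53851e+02] -192.0 [554. 554. 552. 552. 551. 551. 551. 549. 549. 549.]
[-1.96000e-01  5.61478e+02] -192.0 [562. 561. 560. 559. 559. 559. 558. 558. 557. 556.]
lid 2106 ((650.8793334960938, 68.3910903930664), 32.70261764526367) ((651.4465942382812, 68.16099548339844), (63.96077346801758, 63.49925994873047), 74.91926574707031) 80.0160770397711
lid 1238 ((575.8030395507812, 161.27732849121094), 27.0216064453125) ((575.9857177734375, 160.85203552246094), (52.6219596862793, 51.93312072753906), 75.08108520507812) 79.86746865026515
```

>>> apply_moves(
  targets=[
    {"delta_rot": [0,0,0],"travel": [1.0,0,5.5],"jaw": 8.5},
    {"delta_rot": [0,0,0],"travel": [1.0,0,5.5],"jaw": 8.5},
    {"delta_rot": [0,0,0],"travel": [0.7,0,5.5],"jaw": 8.5},
    {"delta_rot": [0,0,0],"travel": [0,0,0],"jaw": 8.5},
    {"delta_rot": [0,0,0],"travel": [0,0,0],"jaw": 8.5},
  ],
)

```text
time: 2.58
tool_pos: [596.0, -164.8, 180.4]
ee_rot: [[1.0, -0.001, 0.003], [-0.001, -1.0, -0.001], [0.003, 0.001, -1.0]]
contact_force: [0.6, -0.6, 0.7]
gripper_width: 84.9
finger_force: 0.0
```

Run:
```python
from gauge import *
import pickle
s,d=wcap('w3.png');print(s['time'],s['tool_pos'])
pickle.dump((s,d),open('w3.p','wb'))
qs=measure(d);L=[]
for q,side in zip(qs,(np.min,np.max)):
    s_=q[q[:,1]<q[:,1].min()+38];ys=np.arange(s_[:,1].min()+3,s_[:,1].min()+33,2)
    v=[side(s_[abs(s_[:,1]-t)<1.5][:,0]) for t in ys];p=np.polyfit(ys,v,1);L.append(p);print(p,ys[0],np.abs(np.polyval(p,ys)-v).max())
k=(L[0][0]+L[1][0])/2;c=np.cos(np.arctan(k));print('gap raw',[(np.polyval(L[0],y)-np.polyval(L[1],y))*c for y in(-185,-165,-150)],'px',(d['range_z'][200,250])/274)
# gray edges along image columns near the gap, subpixel
g=cv2.cvtColor(d['image'],cv2.COLOR_RGB2GRAY).astype(float)
P=cloud(d)
R,t=pose(d);K=np.array(d['camera_matrix'])
for y in (-180,-172,-165,-158):
    xs=np.arange(535,650,1.);w=np.c_[xs,np.full(len(xs),y),np.full(len(xs),22.)]
    uv=cv2.projectPoints(w,d['rvec'],d['tvec'],K,None)[0].astype(np.float32)
    print(y,cv2.remap(g.astype(np.float32),uv[:,0,0].reshape(1,-1),uv[:,0,1].reshape(1,-1),1).round().astype(int).ravel().tolist())
```

```text
2.575 [ 596.01093119 -164.81378397  180.39929823]
[210. 137.] 1176 z 22.0 [ 616. -182.   17.] [690. -91.  24.]
[238. 248.] 1020 z 22.0 [ 439. -195.   17.] [ 562. -123.   24.]
[296. 315.] 65 z 20.3 [ 420. -228.   17.] [ 426. -212.   28.]
[-1.89941655e-01  5.90092833e+02] -178.7609489398811 0.5509698484848968
[-1.93873742e-01  5.24713193e+02] -192.106640750331 0.34564236780431656
gap raw [np.float64(63.493586141943304), np.float64(63.570818557970064), np.float64(63.62874286999019)] px 1.1722467
-180 [117, 118, 117, 116, 116, 117, 116, 115, 114, 113, 113, 113, 114, 114, 113, 112, 94, 65, 50, 46, 45, 42, 46, 47, 45, 41, 37, 37, 37, 38, 37, 37, 46, 69, 99, 111, 112, 111, 111, 112, 112, 113, 110, 109, 109, 108, 108, 109, 110, 111, 112, 113, 111, 112, 112, 112, 112, 111, 112, 112, 114, 112, 111, 110, 109, 110, 112, 113, 113, 114, 114, 118, 116, 113, 112, 111, 106, 106, 108, 111, 113, 113, 113, 112, 109, 109, 108, 107, 107, 95, 66, 50, 51, 47, 48, 49, 51, 53, 55, 64, 75, 96, 110, 112, 112, 115, 114, 114, 114, 114, 116, 118, 118, 117, 113]
-172 [113, 112, 113, 114, 114, 115, 114, 112, 110, 10
[... 897 characters left out ...]
10, 113, 112, 110, 98, 67, 48, 45, 47, 48, 50, 50, 44, 42, 40, 42, 76, 105, 111, 112, 113, 113, 112, 111, 110, 109, 108, 108, 107, 109, 111, 110, 109]
-158 [115, 115, 113, 113, 114, 115, 113, 114, 115, 113, 112, 106, 87, 63, 47, 42, 44, 47, 46, 44, 42, 38, 36, 37, 38, 38, 38, 38, 44, 80, 109, 119, 119, 117, 116, 114, 114, 113, 112, 114, 115, 116, 111, 110, 109, 110, 110, 111, 110, 109, 110, 108, 106, 106, 107, 108, 108, 109, 111, 112, 111, 112, 111, 111, 110, 109, 109, 110, 113, 118, 114, 113, 114, 112, 113, 111, 110, 112, 114, 115, 114, 112, 112, 111, 105, 87, 59, 48, 46, 48, 52, 51, 50, 45, 43, 39, 56, 88, 109, 113, 112, 110, 110, 113, 116, 115, 116, 114, 115, 114, 113, 113, 126, 141, 144]
```

View pics/w3.png

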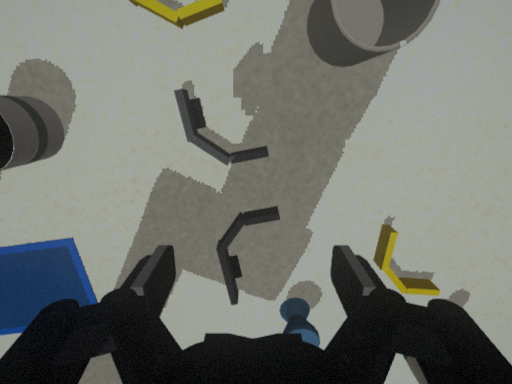

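The picture shows the gauge enlarged: far rail face at (240,157), near rail face at (262,213), yellow pieces apart. The gap measures about 63 mm. The lids measure about 66, 60 and 54 mm across. So the widest tin, at (652,68), goes to the mat and the other two go through. I'll turn the tool in line with the lane and grip the wide tin with the fingers fore and aft.

>>> apply_moves(
  targets=[
    {"delta_rot": [0,0,-5.45],"travel": [0,0,0],"jaw": 8.5},
    {"delta_rot": [0,0,-5.45],"travel": [0,0,0],"jaw": 8.5},
    {"delta_rot": [0,0,0],"travel": [2.5,-5.5,0],"jaw": 8.5},
    {"delta_rot": [0,0,0],"travel": [2.5,-5.5,0],"jaw": 8.5},
    {"delta_rot": [0,0,0],"travel": [2.5,-5.5,0],"jaw": 8.5},
    {"delta_rot": [0,0,0],"travel": [2.4,-5.3,0],"jaw": 8.5},
    {"delta_rot": [0,0,0],"travel": [0,0,0],"jaw": 8.5},
    {"delta_rot": [0,0,0],"travel": [0,0,0],"jaw": 8.5},
  ],
)

```text
time: 3.62
tool_pos: [652.6, 69.1, 181.3]
ee_rot: [[0.982, 0.19, 0.005], [0.19, -0.982, -0.001], [0.004, 0.002, -1.0]]
contact_force: [0.7, -0.3, -0.1]
gripper_width: 84.9
finger_force: 0.0
```

```bash
cat >> h.py <<'E'
O=np.array([589.5,-167.]);th=np.radians(10.9);G=np.array([[np.cos(th),np.sin(th)],[-np.sin(th),np.cos(th)]])
def uv(p): return (G@(np.array(p)[:2]-O)).round(1)
def lids(d,zmax=88):
    P=cloud(d);I=d['image'].astype(int);r=[]
    m=(P[...,2]>70)&(P[...,2]<zmax)&(I.max(-1)<75)&(P[...,0]>350)&(P[...,0]<760)&(abs(P[...,1])<420)
    c,l,st,ce=cv2.connectedComponentsWithStats(m.astype(np.uint8))
    for i in range(1,c):
        if st[i,4]>60:
            q=P[l==i];(x,y),rad=cv2.minEnclosingCircle(q[:,:2].astype(np.float32))
            print('lid',ce[i].round(),st[i,4],'world',round(x),round(y),'uv',uv((x,y)),'D',round(2*rad,1),'z',np.median(q[:,2]).round(1))
def st():
    s=readout.get_state();print(s['time'],'pos',np.round(s['tool_pos'],1),'uv',uv(s['tool_pos']),'w',s['gripper_width'],s['finger_force'],'F',np.round(s['contact_force'],1),'yaw',np.degrees(np.arctan2(s['ee_rot'][1][0],s['ee_rot'][0][0])))
E
python3 - <<'E'
from h import *
st();s,d=wcap();lids(d);lids(cap('scene'))
E
```

```text
3.625 pos [652.6  69.1 181.3] uv [106.6 219.9] w 84.87227782450996 0.0 F [ 0.7 -0.3 -0.1] yaw 10.960968231366564
lid [33. 23.] 164 world 756 252 uv [242.9 379.5] D 20.0 z 75.5
lid [ 11. 187.] 1188 world 625 284 uv [120.2 436. ] D 53.1 z 79.2
lid [251. 200.] 4193 world 652 69 uv [106.  220.4] D 64.8 z 80.1
lid [132. 251.] 1501 world 576 162 uv [ 49.4 325.7] D 53.2 z 79.9
lid [399. 172.] 71 world 404 387 uv [-77.3 578.6] D 39.2 z 80.2
lid [311. 190.] 216 world 577 162 uv [ 49.9 325.8] D 57.3 z 78.3
lid [271. 199.] 337 world 653 69 uv [107.2 219.7] D 68.0 z 78.6
lid [357. 212.] 303 world 627 295 uv [123.9 446.6] D 60.6 z 78.5
```

Aligned. Descending and gripping.

>>> apply_moves(
  targets=[
    {"delta_rot": [0,0,0],"travel": [0,0,4.5],"jaw": 8.5},
    {"delta_rot": [0,0,0],"travel": [0,0,4.5],"jaw": 8.5},
    {"delta_rot": [0,0,0],"travel": [0,0,4.5],"jaw": 8.5},
    {"delta_rot": [0,0,0],"travel": [0,0,0],"jaw": 8.5},
    {"delta_rot": [0,0,0],"travel": [0,0,0],"jaw": 7.2},
    {"delta_rot": [0,0,0],"travel": [0,0,0],"jaw": 6.0},
    {"delta_rot": [0,0,0],"travel": [0,0,0],"jaw": 5.5},
    {"delta_rot": [0,0,0],"travel": [0,0,0],"jaw": 5.5},
    {"delta_rot": [0,0,0],"travel": [0,0,0],"jaw": 5.5},
  ],
  squeeze=25,
)

```text
time: 4.85
tool_pos: [653.9, 69.4, 46.9]
ee_rot: [[0.982, 0.189, 0.006], [0.189, -0.982, 0.0], [0.006, 0.001, -1.0]]
contact_force: [0.1, 0.7, 7.7]
gripper_width: 65.4
finger_force: 27.4
```

>>> apply_moves(
  targets=[
    {"delta_rot": [0,0,0],"travel": [-1.5,0,0],"jaw": 5.5},
    {"delta_rot": [0,0,0],"travel": [-2.5,0,0],"jaw": 5.5},
    {"delta_rot": [0,0,0],"travel": [-2.5,0,0],"jaw": 5.5},
    {"delta_rot": [0,0,0],"travel": [-2.5,0,0],"jaw": 5.5},
    {"delta_rot": [0,0,0],"travel": [-2.5,0,0],"jaw": 5.5},
    {"delta_rot": [0,0,0],"travel": [-2.5,0,0],"jaw": 5.5},
    {"delta_rot": [0,0,0],"travel": [-2.5,0,0],"jaw": 5.5},
    {"delta_rot": [0,0,0],"travel": [-1.5,-1,0],"jaw": 5.5},
    {"delta_rot": [0,0,0],"travel": [-1.3,-2,0],"jaw": 5.5},
    {"delta_rot": [0,0,0],"travel": [0,-2.5,0],"jaw": 5.5},
    {"delta_rot": [0,0,0],"travel": [0,-2.5,0],"jaw": 5.5},
    {"delta_rot": [0,0,0],"travel": [0,0,0],"jaw": 5.5},
    {"delta_rot": [0,0,0],"travel": [0,0,0],"jaw": 5.5},
  ],
)

```text
time: 6.48
tool_pos: [450.8, 112.4, 46.8]
ee_rot: [[0.982, 0.19, 0.009], [0.19, -0.982, 0.002], [0.009, 0.0, -1.0]]
contact_force: [0.6, 3.6, 10.3]
gripper_width: 65.5
finger_force: 27.7
```

Run:
```python
from h import *
st();lids(cap('scene'))
```

```text
6.475 pos [450.8 112.4  46.8] uv [-83.3 300.5] w 65.53156006965341 27.67979186028242 F [ 0.6  3.6 10.3] yaw 10.925558386732815
lid [304. 163.] 289 world 465 112 uv [-69.9 298. ] D 124.0 z 78.7
lid [399. 172.] 67 world 404 387 uv [-77. 579.] D 38.1 z 79.8
lid [311. 190.] 219 world 577 161 uv [ 49.8 324.8] D 57.2 z 78.4
lid [357. 211.] 308 world 627 295 uv [123.7 446.6] D 60.4 z 78.4
```

>>> apply_moves(
  targets=[
    {"delta_rot": [0,0,0],"travel": [0,0,0],"jaw": 7.0},
    {"delta_rot": [0,0,0],"travel": [0,0,0],"jaw": 8.5},
    {"delta_rot": [0,0,0],"travel": [0,0,0],"jaw": 8.5},
    {"delta_rot": [0,0,0],"travel": [0,0,-2],"jaw": 8.5},
    {"delta_rot": [0,0,0],"travel": [0,0,-5],"jaw": 8.5},
    {"delta_rot": [0,0,0],"travel": [0,0,-5],"jaw": 8.5},
    {"delta_rot": [0,0,0],"travel": [4.4,-0.8,0],"jaw": 8.5},
    {"delta_rot": [0,0,0],"travel": [4.4,-0.8,0],"jaw": 8.5},
    {"delta_rot": [0,0,0],"travel": [4.5,-0.9,0],"jaw": 8.5},
    {"delta_rot": [0,0,0],"travel": [0,0,0],"jaw": 8.5},
    {"delta_rot": [0,0,0],"travel": [0,0,0],"jaw": 8.5},
  ],
)

```text
time: 7.9
tool_pos: [571.4, 160.8, 162.3]
ee_rot: [[0.982, 0.19, -0.003], [0.19, -0.982, -0.001], [-0.003, 0.0, -1.0]]
contact_force: [-0.4, 0.6, -0.2]
gripper_width: 84.9
finger_force: 0.0
```

Run:
```python
from h import *
st();s,d=wcap('w4.png');lids(d);lids(cap('scene'))
```

```text
7.9 pos [571.4 160.8 162.3] uv [ 44.2 325.3] w 84.86965971149644 0.0 F [-0.4  0.6 -0.2] yaw 10.927339283720737
lid [ 80. 106.] 6027 world 624 296 uv [120.9 447.7] D 59.9 z 80.0
lid [251. 201.] 3339 world 576 162 uv [ 49.3 325.8] D 52.9 z 80.0
lid [279. 321.] 1996 world 451 111 uv [-83.7 299.3] D 65.5 z 79.9
lid [  4. 335.] 246 world 397 372 uv [-87.2 565.9] D 25.2 z 75.9
lid [305. 163.] 213 world 452 109 uv [-82.5 296.9] D 70.0 z 78.0
lid [399. 172.] 71 world 404 387 uv [-77.2 578.6] D 39.3 z 80.1
lid [311. 190.] 217 world 577 162 uv [ 50.1 325.7] D 56.3 z 78.3
lid [357. 211.] 303 world 626 295 uv [122.9 447.3] D 62.5 z 78.5
```

>>> apply_moves(
  targets=[
    {"delta_rot": [0,0,0],"travel": [0.5,0,3],"jaw": 8.5},
    {"delta_rot": [0,0,0],"travel": [0,0,4.3],"jaw": 8.5},
    {"delta_rot": [0,0,0],"travel": [0,0,4.3],"jaw": 8.5},
    {"delta_rot": [0,0,0],"travel": [0,0,0],"jaw": 8.5},
    {"delta_rot": [0,0,0],"travel": [0,0,0],"jaw": 7.0},
    {"delta_rot": [0,0,0],"travel": [0,0,0],"jaw": 5.5},
    {"delta_rot": [0,0,0],"travel": [0,0,0],"jaw": 4.5},
    {"delta_rot": [0,0,0],"travel": [0,0,0],"jaw": 4.5},
    {"delta_rot": [0,0,0],"travel": [0,0,0],"jaw": 4.5},
  ],
  squeeze=25,
)

```text
time: 9.12
tool_pos: [579.5, 162.7, 50.3]
ee_rot: [[0.982, 0.189, 0.005], [0.189, -0.982, 0.001], [0.005, -0.0, -1.0]]
contact_force: [-1.7, 0.8, 7.8]
gripper_width: 53.4
finger_force: 27.1
```

Run:
```python
from h import *
st()
```

```text
9.125 pos [579.5 162.7  50.3] uv [ 52.5 325.6] w 53.3723605377086 27.084427401423454 F [-1.7  0.8  7.8] yaw 10.921204684345888
```

>>> apply_moves(
  targets=[
    {"delta_rot": [0,0,0],"travel": [-0.5,1.5,0],"jaw": 4.5},
    {"delta_rot": [0,0,0],"travel": [-0.8,2.5,0],"jaw": 4.5},
    {"delta_rot": [0,0,0],"travel": [-0.8,3,0],"jaw": 4.5},
    {"delta_rot": [0,0,0],"travel": [-0.8,3,0],"jaw": 4.5},
    {"delta_rot": [0,0,0],"travel": [-0.8,3,0],"jaw": 4.5},
    {"delta_rot": [0,0,0],"travel": [-0.8,3,0],"jaw": 4.5},
    {"delta_rot": [0,0,0],"travel": [-0.55,3,0],"jaw": 4.5},
    {"delta_rot": [0,0,0],"travel": [0,2,0],"jaw": 4.5},
    {"delta_rot": [0,0,0],"travel": [0,1.5,0],"jaw": 4.5},
    {"delta_rot": [0,0,0],"travel": [0,0,0],"jaw": 4.5},
    {"delta_rot": [0,0,0],"travel": [0,0,0],"jaw": 4.5},
  ],
)

```text
time: 10.5
tool_pos: [572.8, -69.6, 50.4]
ee_rot: [[0.982, 0.189, 0.005], [0.189, -0.982, -0.002], [0.005, 0.003, -1.0]]
contact_force: [-0.7, -0.6, 7.2]
gripper_width: 53.5
finger_force: 27.3
```

Run:
```python
from h import *
st();s,d=wcap('w5.png');lids(d)
P=cloud(d);I=d['image'];g=I.max(-1)
m=(P[...,2]>17)&(P[...,2]<27)&(P[...,1]<-60)&(P[...,1]>-230)&(P[...,0]>530)&(P[...,0]<660)&(g<110)
W=P[m];U=np.c_[W[:,0]-O[0],W[:,1]-O[1]]@G.T
for v in range(-24,26,6):
    q=U[abs(U[:,1]-v)<3,0];print(v,'near max',q[q<0].max().round(1) if (q<0).any() else None,'far min',q[q>0].min().round(1) if (q>0).any() else None)
```

```text
10.5 pos [572.8 -69.6  50.4] uv [ 2.1 98.8] w 53.54403654448226 27.289964072406292 F [-0.7 -0.6  7.2] yaw 10.90470565497531
lid [252. 298.] 14335 world 584 -69 uv [13.1 97.8] D 119.0 z 80.2
-24 near max -32.0 far min 31.9
-18 near max -31.3 far min 32.0
-12 near max -31.0 far min 32.0
-6 near max -31.3 far min 32.2
0 near max -31.4 far min 31.9
6 near max -31.9 far min 32.2
12 near max None far min 32.1
18 near max -32.3 far min 32.2
24 near max -30.2 far min 30.8
```

View pics/w5.png

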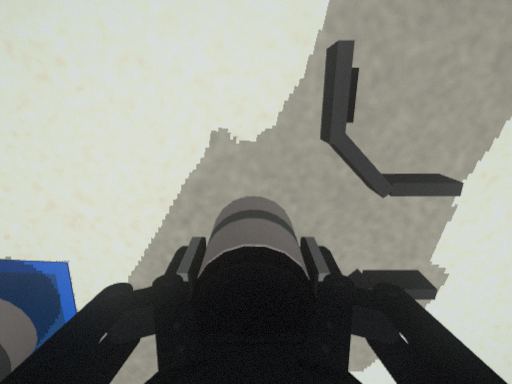

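The picture shows the held tin at (250,240), lined up with the lane. The far rail is at (340,120) and the near rail is partly hidden at (400,280). Next I'll check the tin's offset across the lane.

Run:
```python
from h import *
s,d=wcap();P=cloud(d)
W=P[225:262,225:285].reshape(-1,3);W=W[(W[:,2]>25)&(W[:,2]<72)]
U=np.c_[W[:,0]-O[0],W[:,1]-O[1]]@G.T
# circle fit
A=np.c_[2*U,np.ones(len(U))];x=np.linalg.lstsq(A,(U**2).sum(1),rcond=None)[0];print(len(U),x[:2],np.sqrt(x[2]+x[0]**2+x[1]**2));print('max u',np.percentile(U[:,0],[95,99]))
```

```text
1744 [-0.50141986 97.82070998] 25.32837043319226
max u [24.96937705 25.17667369]
```

>>> apply_moves(
  targets=[
    {"delta_rot": [0,0,0],"travel": [0.2,1,0],"jaw": 4.5},
    {"delta_rot": [0,0,0],"travel": [0,2,0],"jaw": 4.5},
    {"delta_rot": [0,0,0],"travel": [0,2,0],"jaw": 4.5},
    {"delta_rot": [0,0,0],"travel": [0,1.5,0],"jaw": 4.5},
    {"delta_rot": [0,0,0],"travel": [0,1.5,0],"jaw": 4.5},
    {"delta_rot": [0,0,0],"travel": [0,1.2,0],"jaw": 4.5},
    {"delta_rot": [0,0,0],"travel": [0,0.8,0],"jaw": 4.5},
    {"delta_rot": [0,0,0],"travel": [0,0,0],"jaw": 4.5},
  ],
)

```text
time: 11.6
tool_pos: [593.2, -166.0, 50.3]
ee_rot: [[0.982, 0.189, 0.004], [0.189, -0.982, 0.001], [0.004, 0.0, -1.0]]
contact_force: [-1.2, 4.4, 8.5]
gripper_width: 53.5
finger_force: 27.4
```

Run:
```python
from h import *
st()
```

```text
11.6 pos [ 593.2 -166.    50.3] uv [3.8 0.3] w 53.485517122468714 27.410163804888725 F [-1.2  4.4  8.5] yaw 10.89726604356685
```

>>> apply_moves(
  targets=[
    {"delta_rot": [0,0,0],"travel": [0,1.5,0],"jaw": 4.5},
    {"delta_rot": [0,0,0],"travel": [0,2.5,0],"jaw": 4.5},
    {"delta_rot": [0,0,0],"travel": [0,2.5,0],"jaw": 4.5},
    {"delta_rot": [0,0,0],"travel": [0,2.5,0],"jaw": 4.5},
    {"delta_rot": [0,0,0],"travel": [0,2.5,0],"jaw": 4.5},
    {"delta_rot": [0,0,0],"travel": [0,2.5,0],"jaw": 4.5},
    {"delta_rot": [0,0,0],"travel": [0,2.5,0],"jaw": 4.5},
    {"delta_rot": [0,0,0],"travel": [0,1.5,0],"jaw": 4.5},
    {"delta_rot": [0,0,0],"travel": [0,0,0],"jaw": 4.5},
    {"delta_rot": [0,0,0],"travel": [0,0,0],"jaw": 6.5},
    {"delta_rot": [0,0,0],"travel": [0,0,0],"jaw": 8.5},
    {"delta_rot": [0,0,0],"travel": [0,0,0],"jaw": 8.5},
    {"delta_rot": [0,0,0],"travel": [0,0,0],"jaw": 8.5},
    {"delta_rot": [0,0,0],"travel": [0,0,-2],"jaw": 8.5},
    {"delta_rot": [0,0,0],"travel": [0,0,-5],"jaw": 8.5},
    {"delta_rot": [0,0,0],"travel": [0,0,-5],"jaw": 8.5},
    {"delta_rot": [0,0,0],"travel": [0,0,0],"jaw": 8.5},
    {"delta_rot": [0,0,0],"travel": [0,0,0],"jaw": 8.5},
  ],
)

```text
time: 13.85
tool_pos: [625.7, -343.2, 168.8]
ee_rot: [[0.982, 0.19, 0.001], [0.19, -0.982, -0.001], [0.001, 0.001, -1.0]]
contact_force: [-0.6, 0.2, -0.2]
gripper_width: 85.3
finger_force: 0.0
```

Run:
```python
from h import *
st();s,d=wcap('w6.png');lids(d)
```

```text
13.85 pos [ 625.7 -343.2  168.8] uv [   2.3 -179.9] w 85.31763192611439 0.0 F [-0.6  0.2 -0.2] yaw 10.926391346802278
lid [107.   7.] 102 world 746 -222 uv [143.1 -83.9] D 12.8 z 75.4
lid [205.  50.] 103 world 734 -289 uv [ 118.5 -146.6] D 20.4 z 76.6
lid [255. 207.] 3137 world 624 -347 uv [  -0.3 -182.9] D 53.4 z 80.1
```

>>> apply_moves(
  targets=[
    {"delta_rot": [0,0,0],"travel": [1,-3,0],"jaw": 8.5},
    {"delta_rot": [0,0,0],"travel": [1,-5.5,0],"jaw": 8.5},
    {"delta_rot": [0,0,0],"travel": [1,-5.5,0],"jaw": 8.5},
    {"delta_rot": [0,0,0],"travel": [1,-5.5,0],"jaw": 8.5},
    {"delta_rot": [0,0,0],"travel": [1,-5.5,0],"jaw": 8.5},
    {"delta_rot": [0,0,0],"travel": [1,-5.5,0],"jaw": 8.5},
    {"delta_rot": [0,0,0],"travel": [1,-5.5,0],"jaw": 8.5},
    {"delta_rot": [0,0,0],"travel": [1,-5.5,0],"jaw": 8.5},
    {"delta_rot": [0,0,0],"travel": [1,-5.5,0],"jaw": 8.5},
    {"delta_rot": [0,0,0],"travel": [1,-5.5,0],"jaw": 8.5},
    {"delta_rot": [0,0,0],"travel": [1,-5.5,0],"jaw": 8.5},
    {"delta_rot": [0,0,0],"travel": [0.9,-4.7,0],"jaw": 8.5},
    {"delta_rot": [0,0,0],"travel": [0,0,0],"jaw": 8.5},
    {"delta_rot": [0,0,0],"travel": [0,0,0],"jaw": 8.5},
  ],
)

```text
time: 15.65
tool_pos: [622.5, 294.6, 165.4]
ee_rot: [[0.982, 0.19, -0.003], [0.19, -0.982, -0.002], [-0.003, 0.001, -1.0]]
contact_force: [-0.4, -1.2, -0.5]
gripper_width: 84.8
finger_force: 0.0
```

Run:
```python
from h import *
st();s,d=wcap();lids(d)
```

```text
15.65 pos [622.5 294.6 165.4] uv [119.7 447.1] w 84.83640257458799 0.0 F [-0.4 -1.2 -0.5] yaw 10.952551327514623
lid [332.  34.] 340 world 760 264 uv [248.9 391.2] D 40.2 z 78.0
lid [502.  64.] 69 world 760 142 uv [225.7 271.7] D 11.4 z 75.8
lid [250. 203.] 3994 world 624 296 uv [121.6 448.2] D 59.0 z 80.0
lid [100. 292.] 185 world 515 412 uv [ 36.3 582.6] D 16.1 z 79.7
lid [403. 373.] 709 world 469 105 uv [-66.6 290.3] D 43.5 z 79.9
lid [113. 379.] 140 world 410 397 uv [-69.8 587.5] D 21.2 z 80.6
```

>>> apply_moves(
  targets=[
    {"delta_rot": [0,0,0],"travel": [0,-0.1,3.5],"jaw": 8.5},
    {"delta_rot": [0,0,0],"travel": [0,0,4.2],"jaw": 8.5},
    {"delta_rot": [0,0,0],"travel": [0,0,4.1],"jaw": 8.5},
    {"delta_rot": [0,0,0],"travel": [0,0,0],"jaw": 8.5},
    {"delta_rot": [0,0,0],"travel": [0,0,0],"jaw": 7.2},
    {"delta_rot": [0,0,0],"travel": [0,0,0],"jaw": 6.0},
    {"delta_rot": [0,0,0],"travel": [0,0,0],"jaw": 5.0},
    {"delta_rot": [0,0,0],"travel": [0,0,0],"jaw": 5.0},
    {"delta_rot": [0,0,0],"travel": [0,0,0],"jaw": 5.0},
  ],
  squeeze=25,
)

```text
time: 16.82
tool_pos: [625.6, 297.0, 52.7]
ee_rot: [[0.982, 0.189, 0.006], [0.189, -0.982, 0.002], [0.006, -0.001, -1.0]]
contact_force: [0.0, 0.9, 7.5]
gripper_width: 59.4
finger_force: 28.4
```

Run:
```python
from h import *
st()
```

```text
16.825 pos [625.6 297.   52.7] uv [123.2 448.8] w 59.37633305334718 28.368460088968277 F [0.  0.9 7.5] yaw 10.919057786819671
```

>>> apply_moves(
  targets=[
    {"delta_rot": [0,0,0],"travel": [-0.5,1.4,0],"jaw": 5},
    {"delta_rot": [0,0,0],"travel": [-1,2.5,0],"jaw": 5},
    {"delta_rot": [0,0,0],"travel": [-1,3,0],"jaw": 5},
    {"delta_rot": [0,0,0],"travel": [-1,3,0],"jaw": 5},
    {"delta_rot": [0,0,0],"travel": [-1,3,0],"jaw": 5},
    {"delta_rot": [0,0,0],"travel": [-1,3,0],"jaw": 5},
    {"delta_rot": [0,0,0],"travel": [-1,3,0],"jaw": 5},
    {"delta_rot": [0,0,0],"travel": [-1,3,0],"jaw": 5},
    {"delta_rot": [0,0,0],"travel": [-1,3,0],"jaw": 5},
    {"delta_rot": [0,0,0],"travel": [-1,3,0],"jaw": 5},
    {"delta_rot": [0,0,0],"travel": [-1,2.5,0],"jaw": 5},
    {"delta_rot": [0,0,0],"travel": [-1,2,0],"jaw": 5},
    {"delta_rot": [0,0,0],"travel": [-0.6,1.5,0],"jaw": 5},
    {"delta_rot": [0,0,0],"travel": [0,1,0],"jaw": 5},
    {"delta_rot": [0,0,0],"travel": [0,0,0],"jaw": 5},
    {"delta_rot": [0,0,0],"travel": [0,0,0],"jaw": 5},
  ],
)

```text
time: 18.82
tool_pos: [572.6, -68.6, 52.6]
ee_rot: [[0.982, 0.189, 0.005], [0.189, -0.982, 0.001], [0.005, -0.0, -1.0]]
contact_force: [-2.1, 5.4, 11.8]
gripper_width: 59.4
finger_force: 28.9
```

Run:
```python
from h import *
st();s,d=wcap();P=cloud(d)
W=P[225:262,225:285].reshape(-1,3);W=W[(W[:,2]>25)&(W[:,2]<72)]
U=np.c_[W[:,0]-O[0],W[:,1]-O[1]]@G.T
A=np.c_[2*U,np.ones(len(U))];x=np.linalg.lstsq(A,(U**2).sum(1),rcond=None)[0];print(len(U),x[:2],np.sqrt(x[2]+x[0]**2+x[1]**2));print('max u',np.percentile(U[:,0],[95,99]))
```

```text
18.825 pos [572.6 -68.6  52.6] uv [ 2.1 99.8] w 59.42217722745594 28.91990102827549 F [-2.1  5.4 11.8] yaw 10.888195671197307
931 [ 2.00746998 98.72636183] 27.720531895852506
max u [29.79193022 30.09252639]
```

>>> apply_moves(
  targets=[
    {"delta_rot": [0,0,0],"travel": [0,1,0],"jaw": 5},
    {"delta_rot": [0,0,0],"travel": [0,2,0],"jaw": 5},
    {"delta_rot": [0,0,0],"travel": [0,2,0],"jaw": 5},
    {"delta_rot": [0,0,0],"travel": [0,1,0],"jaw": 5},
    {"delta_rot": [0,0,0],"travel": [0,0.8,0],"jaw": 5},
    {"delta_rot": [0,0,0],"travel": [0,0.7,0],"jaw": 5},
    {"delta_rot": [0,0,0],"travel": [0,0.7,0],"jaw": 5},
    {"delta_rot": [0,0,0],"travel": [0,0,0],"jaw": 5},
  ],
)

```text
time: 19.88
tool_pos: [587.8, -147.8, 52.7]
ee_rot: [[0.982, 0.189, 0.003], [0.189, -0.982, 0.003], [0.004, -0.003, -1.0]]
contact_force: [-1.2, 9.6, 14.5]
gripper_width: 59.7
finger_force: 29.2
```

>>> apply_moves(
  targets=[
    {"delta_rot": [0,0,0],"travel": [0,0.7,0],"jaw": 5},
    {"delta_rot": [0,0,0],"travel": [0,0.8,0],"jaw": 5},
    {"delta_rot": [0,0,0],"travel": [0,0.8,0],"jaw": 5},
    {"delta_rot": [0,0,0],"travel": [0,0.8,0],"jaw": 5},
    {"delta_rot": [0,0,0],"travel": [0,0,0],"jaw": 5},
  ],
)

```text
time: 20.5
tool_pos: [593.6, -178.4, 52.7]
ee_rot: [[0.982, 0.19, 0.003], [0.19, -0.982, 0.003], [0.003, -0.002, -1.0]]
contact_force: [-2.3, 8.1, 14.2]
gripper_width: 59.8
finger_force: 29.1
```

Run:
```python
from h import *
st()
```

```text
20.5 pos [ 593.6 -178.4   52.7] uv [  1.9 -12. ] w 59.84059902679235 29.13660317659378 F [-2.3  8.1 14.2] yaw 10.925208751976811
```

Passing freely. I'll carry on to v = -85, let go and back off well clear.

>>> apply_moves(
  targets=[
    {"delta_rot": [0,0,0],"travel": [0,1,0],"jaw": 5},
    {"delta_rot": [0,0,0],"travel": [0,1.3,0],"jaw": 5},
    {"delta_rot": [0,0,0],"travel": [0,1.5,0],"jaw": 5},
    {"delta_rot": [0,0,0],"travel": [0,1.5,0],"jaw": 5},
    {"delta_rot": [0,0,0],"travel": [0,1.3,0],"jaw": 5},
    {"delta_rot": [0,0,0],"travel": [0,0.6,0],"jaw": 5},
    {"delta_rot": [0,0,0],"travel": [0,0,0],"jaw": 5},
    {"delta_rot": [0,0,0],"travel": [0,0,0],"jaw": 5},
    {"delta_rot": [0,0,0],"travel": [0,0,0],"jaw": 7},
    {"delta_rot": [0,0,0],"travel": [0,0,0],"jaw": 8.5},
    {"delta_rot": [0,0,0],"travel": [0,0,0],"jaw": 8.5},
    {"delta_rot": [0,0,0],"travel": [0,0,0],"jaw": 8.5},
    {"delta_rot": [0,0,0],"travel": [0,0,-2],"jaw": 8.5},
    {"delta_rot": [0,0,0],"travel": [0,0,-5],"jaw": 8.5},
    {"delta_rot": [0,0,0],"travel": [0,0,-5],"jaw": 8.5},
    {"delta_rot": [0,0,0],"travel": [0,0,-5],"jaw": 8.5},
    {"delta_rot": [0,0,0],"travel": [0,0,-5],"jaw": 8.5},
    {"delta_rot": [0,0,0],"travel": [0,0,0],"jaw": 8.5},
    {"delta_rot": [0,0,0],"travel": [0,0,0],"jaw": 8.5},
  ],
)

```text
time: 22.88
tool_pos: [605.6, -251.1, 270.2]
ee_rot: [[0.982, 0.189, 0.001], [0.189, -0.982, -0.001], [0.001, 0.001, -1.0]]
contact_force: [0.3, 0.2, -1.4]
gripper_width: 84.9
finger_force: 0.0
```

Run:
```python
from h import *
st();s,d=wcap();lids(d);lids(cap('scene','s2.png'))
```

```text
22.875 pos [ 605.6 -251.1  270.2] uv [ -0.1 -85.6] w 84.9426152790582 0.0 F [ 0.3  0.2 -1.4] yaw 10.922058721899338
lid [251. 174.] 1950 world 606 -250 uv [  0.4 -85. ] D 59.0 z 80.1
lid [334. 174.] 1615 world 623 -346 uv [  -0.5 -182.4] D 53.5 z 80.1
lid [315. 340.] 158 world 373 -394 uv [-255.7 -181.8] D 43.1 z 80.2
lid [304. 163.] 232 world 451 111 uv [-83.  298.8] D 69.5 z 78.3
lid [144. 163.] 158 world 627 -344 uv [   3.  -180.6] D 57.0 z 78.1
lid [175. 166.] 204 world 608 -250 uv [  2.2 -85.3] D 63.6 z 78.2
lid [399. 172.] 68 world 401 388 uv [-80.  580.5] D 41.1 z 81.0
```

View pics/s2.png

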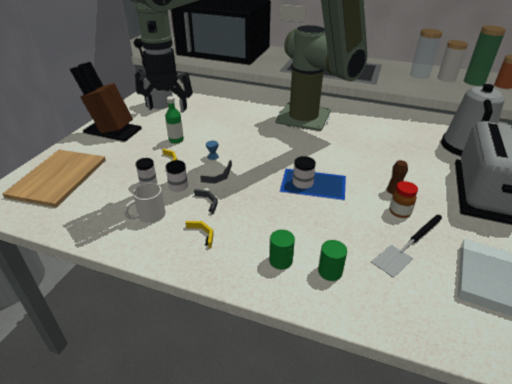

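The picture shows two tins standing past the gauge at (146,172) and (177,176), and the wide tin upright on the mat at (304,173). The bystanders have not moved and the gripper is clear.

```bash
python3 -c "
from station import job
print(job.hand_in())"
```

```text
the job is handed in; nothing more can be done
None
```

I handed the job in: the 54 mm and 60 mm tins were slid through the gap (about 63 mm) and stand past the rails, the 66 mm tin stands on the blue mat, and the robot is clear; no verdict came back.

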